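# Put a stack of returned spares back into stock

### The job

Take the stack of returned spares apart from the top down, one piece at a time, without shifting what is still stacked: put the steel link plate, then the pulley and the square bearing block (these two in either order) each flat on the floor of the yellow bin that already holds one like it, same side up as now. Last, lay the long brown carton flat in the middle of the grey shelf tray, along the tray's length. Leave the white roll and the small white box where they are.

Things in the scene. Friction and masses are not known exactly. Their poses are not given: they have to be found in the camera images.
- link: Steel link plate with rounded ends and two dark holes: 110 mm long (own y), 28 wide (own x), 16 high, about 0.3 kg. It lies on top of the stack as a bridge over pulley and block, roughly along the carton. Origin: centre of the underside; z up.
- pulley: Round grey aluminium belt pulley, 56 mm across, 36 high, about 0.22 kg, axis upright (own z). Stands on one half of the carton, under one end of the link plate. Origin: centre of the underside.
- block: Dark steel square bearing block with a round bore, 54 by 54 mm, 36 high, about 0.4 kg, sides along own x and y. Stands on the other half of the carton, under the other end of the link plate. Which half is whose varies. About 20 mm lie between pulley and block, along the carton's length. Origin: centre of the underside; z up.
- carton: Closed rigid brown cardboard carton with a paper strip: 160 mm long (own y), 60 wide (own x), 34 high, about 0.4 kg. Bottom of the stack, flat on the bench (bench top is z = 0). Pulley and block stand about 38 mm either side of its middle. Origin: centre of the underside; z up.
- bin_link: Fixed yellow open bin, 158 (x) by 138 (y) mm outside, 4 mm walls and floor, sides and back 40 mm high, front wall (-x) and front third of the sides 24 mm high. Fixed to its floor near the back wall is a sample: a link plate lying along y, its middle at x = +54 mm, so that it reaches from x = +40 to +68 mm. The floor in front of the sample is free for one more: a strip from x = -75 to +40 mm, y = -65 to +65 mm. Origin: centre of the bin's underside; z up.
- bin_pulley: Fixed yellow open bin, 158 (x) by 138 (y) mm outside, 4 mm walls and floor, sides and back 40 mm high, front wall (-x) and front third of the sides 24 mm high. Fixed to its floor near the back wall is a sample: a pulley, centre at x = +44 mm, so that it begins at x = +16 mm. The floor in front of the sample is free for one more: x = -75 to +16 mm, y = -65 to +65 mm. Origin: centre of the bin's underside; z up.
- bin_block: Fixed yellow open bin, 158 (x) by 138 (y) mm outside, 4 mm walls and floor, sides and back 40 mm high, front wall (-x) and front third of the sides 24 mm high. Fixed to its floor near the back wall is a sample: a square bearing block, centre at x = +45 mm, so that it begins at x = +18 mm. The floor in front of the sample is free for one more: x = -75 to +18 mm, y = -65 to +65 mm. Origin: centre of the bin's underside; z up.
- tray: Fixed flat grey steel shelf tray, 200 mm long (own y), 120 wide (own x), 6 mm thick, with one upturned 3 mm lip along its back long edge (+x) to 16 mm above the bench. Origin: centre of the underside; z up.
- tape: Bystander: white plastic ring roll, 84 mm across, 45 high, loose. Origin: centre of the underside.
- smallbox: Bystander: small white box with a yellow band, 55 by 75 by 35 mm high, loose. Origin: centre of the underside.
Mind the look-alikes: they are no part of the job. Of the things that look like the carton, the middle-sized one is meant.

How it is judged:
On the way, in this order (a step that is already met when the one before it is completed fails the run):
1. the link plate lies in its bin and the rest of the stack still stands where it was (within 25 mm) (x of link in the frame of bin_link between -0.075 and 0.075 m and y of link in the frame of bin_link between -0.065 and 0.065 m and z of link in the frame of bin_link below 0.009 m and angle between link's own z axis and vertical below 0.1 rad and distance of each of pulley, block, carton from where it was at the start of the episode below 0.025 m), for 0.2 s.
2. pulley and bearing block also lie in their bins and the carton has not been shifted (within 25 mm) (x of link in the frame of bin_link between -0.075 and 0.075 m and y of link in the frame of bin_link between -0.065 and 0.065 m and z of link in the frame of bin_link below 0.009 m and angle between each of link, pulley, block's own z axis and vertical below 0.1 rad and x of pulley in the frame of bin_pulley between -0.075 and 0.075 m and y of pulley in the frame of bin_pulley between -0.065 and 0.065 m and z of pulley in the frame of bin_pulley below 0.009 m and x of block in the frame of bin_block between -0.075 and 0.075 m and y of block in the frame of bin_block between -0.065 and 0.065 m and z of block in the frame of bin_block below 0.009 m and distance of carton from where it was at the start of the episode below 0.025 m), for 0.2 s.
3. the carton lies on the tray (horizontal distance between carton and tray below 0.018 m and angle between the y axis of carton and the y axis of tray, either way round below 0.2 rad and z of carton in the frame of tray between 0.003 and 0.011 m and angle between carton's own z axis and vertical below 0.1 rad), for 0.2 s.
At the end, for the whole second after the job is handed in: Link plate, pulley and bearing block each lie inside the bin with the like sample, flat on its floor (within 5 mm of height, tilt under 0.1 rad, same side up); the carton lies flat on the tray, its middle within 18 mm of the tray's middle, its length within 0.2 rad of the tray's; all at rest (all of step 3 and x of link in the frame of bin_link between -0.075 and 0.075 m and y of link in the frame of bin_link between -0.065 and 0.065 m and z of link in the frame of bin_link below 0.009 m and angle between each of link, pulley, block's own z axis and vertical below 0.1 rad and x of pulley in the frame of bin_pulley between -0.075 and 0.075 m and y of pulley in the frame of bin_pulley between -0.065 and 0.065 m and z of pulley in the frame of bin_pulley below 0.009 m and x of block in the frame of bin_block between -0.075 and 0.075 m and y of block in the frame of bin_block between -0.065 and 0.065 m and z of block in the frame of bin_block below 0.009 m and linear speed of each of link, pulley, block, carton below 0.02 m/s); the robot touches nothing.
It fails at once if the white roll is shifted more than 30 mm or tipped (distance of tape from where it was at the start of the episode above 0.03 m or angle between tape's own z axis and vertical above 0.5 rad).
It fails at once if the small white box is shifted more than 30 mm or tipped (distance of smallbox from where it was at the start of the episode above 0.03 m or angle between smallbox's own z axis and vertical above 0.5 rad).
It also fails if it takes over 102 s, if anything falls off the work surface, if the arm or the gripper's body presses on something with over 40 N, if the wrist force passes 120 N, or if a joint passes its speed limit or range.

### The arm

A 6-joint arm with a two-finger parallel gripper is mounted at the origin on the work surface. World frame = base frame: x ahead of the robot, y to its left, z up, the work surface at z = 0. Lengths are in m, angles in rad, forces in N, time in s.
With the tool pointing down it reaches from about 0.3 to 0.875 m from the base axis. Payload 6.4 kg.
Tool frame: the origin (TCP) lies on the centre line of the jaws, within the pads' length; the fingertips stand 17 mm ahead of it and the grasp point (between the pads) lies 2 mm behind it; z points along the fingers, x is the direction in which the jaws open and shut, and the axes are right-handed (so a half turn about z gives the same grasp; the last joint's range is limited). The gripper opens to 85 mm and grips with 20 to 120 N. Pads are 22 mm wide; open, the fingers measure 114 mm over their backs; the gripper's body (76 mm by 85 mm) begins 54 mm behind the grasp point. The pads swing forward as they close: fully open they stand 13 mm farther back than shut.
Start: joints at [-1.5, 0.181, 1.607, -0, 1.354, -0.206], TCP at [0.157, -0.553, 0.248] pointing down, gripper open.
Joint ranges: [-2.99, 2.99], [-0.89, 2.07], [0.3, 2.58], [-1.14, 4.28], [0, 2.63], [-3.12, 3.12]. Speed limits (rad/s): [2.57, 2.57, 3.01, 3.14, 3.14, 3.14].

### API

Orientations are given as a unit quaternion [w, x, y, z].
In Python, from bench import ctrl gives the robot as it stands.
- The arm moves only by the tool servo_tool, never from a script. Its argument "increments" is text: rows parted by semicolons, each of 5 numbers parted by spaces: the shift along the tool's x, y, z in cm, then the turn about the tool's z in rad, then the opening, from 0 (shut) to 1 (fully open). In form: dx dy dz yaw gripper; .... A call has 1 to 10 rows; each row shifts and turns the commanded pose from where the row before left it, along the tool's axes as they then stand; what a row does not reach is not made up. A row lasts 1/8 s, in which the tool goes at most 62.5 mm and 10.7 degrees, less where a joint would pass 70% of its speed; a pose out of reach is approached as far as the arm can. A call is refused whole if a number of a shift passes 6.25 or a number of a turn 0.188, either way. A call with a gripper value outside its range is refused whole. The fingers move at their own pace and stop on an object; the grip force is fixed at half the most. Time passes only in rows, so rows that do not move let the fingers close. It gives the time, the measured TCP pose, the force and the opening at its end, in the units of the state.
- ctrl.get_obs(): the state, without advancing time (a new reading comes with each control period).
- ctrl.camera(name): name is "scene" or "top" or "wrist"; returns (picture, depth): 480x640x3 uint8, red, green, blue; 480x640 float32, m along the optical axis (not along the pixel's ray), 0 where there is no reading.
- ctrl.camera_params(name): a dict with "mtx" (3x3 intrinsics, pixels), "position" and "attitude" of the camera in the world; the wrist camera has in their place "tool_from_camera" (4x4, takes a point from camera to tool coordinates, whose origin is the TCP and whose axes are the tool frame's). Camera axes: x right, y down, z forward; pixel columns grow to the right and rows downward; lengths in m; the calibration is good to about 2 mm. The wrist camera is an equidistant fisheye: a pixel r from the principal point sees the ray r / f radians off the axis. A picture is of the moment at which its call begins: read the wrist's pose just before it. camera_params takes no time and is no camera call.
- ctrl.hand_in(): hands the job in, once; it reports no verdict.
The state is a dict: "time_s": time; "q": joint angles; "dq": joint speeds; "joint_efforts": joint torques, N m; "eef_pos": TCP position; "eef_rot": TCP orientation; "wrist_force": force on the tool from outside, world axes, zero at the start; "torque": the same for the moment, N m; "opening": opening from 0.0 (shut) to 1.0 (fully open).
Only numpy, scipy, OpenCV 4.12 (cv2) and the standard library are available. Lean on these libraries where they do the work, as an engineer would, in place of code of your own. Each camera call takes 0.05 s, during which the arm holds its last target.

## Working session

There is one attempt and no reset: what is moved stays moved. The work goes in short steps, Python scripts to look and compute and a tool call to move; the robot and the scene stay as the last step left them, time stands still between calls to the robot, and variables do not carry over. Pictures are saved under pics/ and viewed, and the job is handed in when it is done.

Besides the shell and the picture viewer there is one more tool, called after ">>>" as a command line: name --argument value ..., lists and objects as JSON in quotes. servo_tool: Moves the arm, as the interface text tells. Its arguments: {"type":"object","properties":{"increments":{"type":"string"}},"required":["increments"]}

```bash
ls; mkdir -p pics; python3 - <<'E'
from bench import ctrl
import cv2,numpy as np
o=ctrl.get_obs();print(o)
for n in("scene","top","wrist"):
    p,d=ctrl.camera(n);cv2.imwrite(f"pics/{n}0.png",p[:,:,::-1]);np.save(f"{n}0.npy",d);np.save(f"{n}0rgb.npy",p)
    print(n,ctrl.camera_params(n))
E
```

```text
pics
{'time_s': 0.0, 'q': array([-1.50029247e+00,  1.81508210e-01,  1.60802007e+00,  2.43664427e-05,
        1.35375715e+00, -2.06289535e-01]), 'dq': array([-0.00037273, -0.00134629,  0.00176695,  0.00037427,  0.00057084,
       -0.00058784]), 'joint_efforts': array([-7.12943674e-04, -4.44878340e+01, -3.51333904e+01, -4.47496168e-04,
        9.03449720e-03,  3.05172293e-06]), 'eef_pos': array([ 0.15712446, -0.55258235,  0.24739674]), 'eef_rot': array([-6.45532501e-04,  7.97893014e-01, -6.02798492e-01, -5.47545222e-04]), 'wrist_force': array([ 0.23038024, -0.02470635, -0.62772046]), 'torque': array([ 0.01604074,  0.00411065, -0.09123834]), 'opening': 1.0023112518398818}
scene {'mtx': array([[508.81075249,   0.        , 325.30588471],
       [  0.        , 508.81075249, 237.40550057],
       [  0.        ,   0.        ,   1.        ]]), 'position': array([0.95016579, 0.58978239, 0.81964854]), 'attitude': array([-0.11068504,  0.26328318,  0.88829311, -0.35967505])}
top {'mtx': array([[606.11325697,   0.        , 315.01775945],
       [  0.        , 606.11325697, 246.1876656 ],
       [  0.        ,   0.        ,   1.        ]]), 'position': array([3.07991047e-01, 1.35263863e-03, 1.60055863e+00]), 'attitude': array([-0.05357094,  0.71347449, -0.69642999,  0.05540381])}
wrist {'mtx': array([[371.64829954,   0.        , 316.34367539],
       [  0.        , 371.64829954, 240.59886106],
       [  0.        ,   0.        ,   1.        ]]), 'tool_from_camera': array([[ 9.99999802e-01,  3.58380353e-04, -5.16971458e-04,
        -5.64032647e-04],
       [-1.70394810e-04,  9.45437311e-01,  3.25804024e-01,
        -8.43320801e-02],
       [ 6.05525867e-04, -3.25803871e-01,  9.45437185e-01,
        -1.26533532e-01],
       [ 0.00000000e+00,  0.00000000e+00,  0.00000000e+00,
         1.00000000e+00]])}
```

View pics/top0.png

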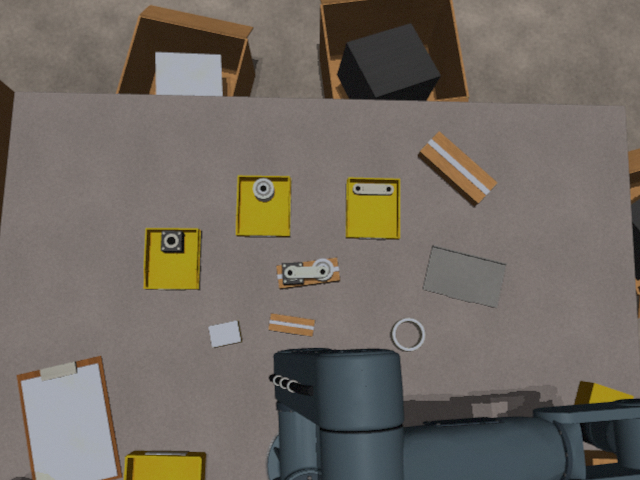

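View pics/scene0.png

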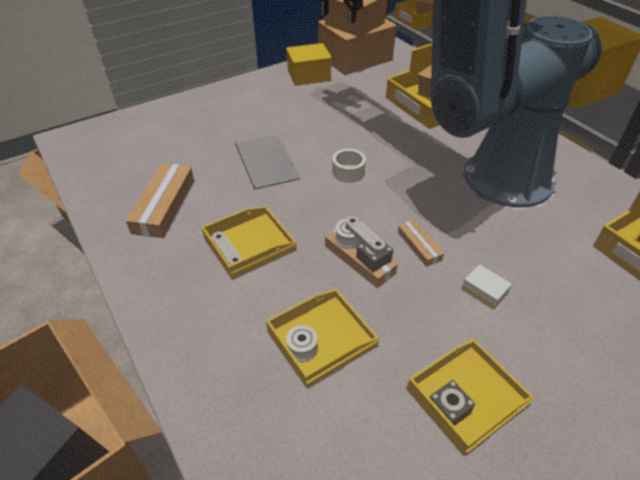

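View pics/wrist0.png

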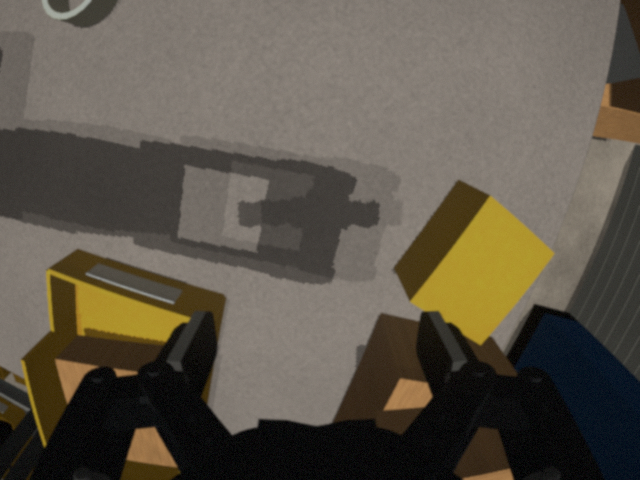

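The top view shows the stack at (308,272), with the block on its left (291,272) and the pulley on its right (322,269). The bins are block (172,259), pulley (264,206) and link (373,208). The tray is at (465,277), and the bystanders are at (408,334) and (225,334). The small (291,324) and large (457,168) cartons are decoys. I'll measure next.

```bash
cat > h.py <<'E'
import numpy as np,cv2
from scipy.spatial.transform import Rotation as R
from bench import ctrl
def rot(q): return R.from_quat(np.array(q)[[1,2,3,0]]).as_matrix()
def cast(cam,uv,z):
    P=ctrl.camera_params(cam);uv=np.atleast_2d(uv).astype(float);K=P['mtx']
    d=np.c_[(uv-[K[0,2],K[1,2]])/K[0,0],np.ones(len(uv))]@rot(P['attitude']).T
    p=np.array(P['position']);return p+d*((z-p[2])/d[:,2])[:,None]
def castw(uv,z,obs):
    P=ctrl.camera_params('wrist');uv=np.atleast_2d(uv).astype(float);K=P['mtx']
    v=(uv-[K[0,2],K[1,2]])/K[0,0];r=np.linalg.norm(v,axis=1)
    d=np.c_[v*(np.sin(r)/np.maximum(r,1e-9))[:,None],np.cos(r)]
    T=P['tool_from_camera'];Rw=rot(obs['eef_rot']);d=d@T[:3,:3].T@Rw.T
    p=Rw@T[:3,3]+obs['eef_pos'];return p+d*((z-p[2])/d[:,2])[:,None]
def yawx(obs):
    M=rot(obs['eef_rot']);return np.arctan2(M[1,0],M[0,0])
def go(obs,xyz,ang):
    "tool-frame shift in cm and yaw to get TCP to xyz with tool x at world angle ang (mod pi)"
    M=rot(obs['eef_rot']);d=np.array(xyz)-obs['eef_pos']
    t=(M.T@d)*100; w=yawx(obs)-ang; w=(w+np.pi/2)%np.pi-np.pi/2
    return t.round(2),w.round(3)
E
python3 - <<'E'
from h import *
p=np.load('top0rgb.npy');hsv=cv2.cvtColor(p,cv2.COLOR_RGB2HSV)
def rep(name,m,box,z,mn=30):
    x0,y0,x1,y1=box;mm=np.zeros(m.shape,np.uint8);mm[y0:y1,x0:x1]=m[y0:y1,x0:x1]
    c,_=cv2.findContours(mm,cv2.RETR_EXTERNAL,cv2.CHAIN_APPROX_NONE);c=max(c,key=cv2.contourArea)[:,0]
    w=cast('top',c,z)[:,:2];r=cv2.minAreaRect((w*1000).astype(np.float32));b=cv2.boxPoints(r);
    e=b[1]-b[0];f=b[2]-b[1];L=e if np.linalg.norm(e)>np.linalg.norm(f) else f
    print(name,np.round(r[0],1),np.round(r[1],1),'long axis rad',round(np.arctan2(L[1],L[0])%np.pi,3))
yel=((hsv[...,0]>20)&(hsv[...,0]<35)&(hsv[...,1]>120)).astype(np.uint8)
yel=cv2.morphologyEx(yel,cv2.MORPH_CLOSE,np.ones((3,3)))
for n,b in dict(bl=(135,220,210,300),pu=(228,168,300,245),li=(338,168,410,245)).items():
    rep(n+' z.04',yel,b,.04); rep(n+' z0.02',yel,b,.024)
br=((hsv[...,0]>5)&(hsv[...,0]<20)&(hsv[...,1]>90)).astype(np.uint8)
rep('carton',br,(268,245,350,300),.034)
for q in [(168,208),(172,260),(264,206),(373,208),(465,277),(300,270)]: print(q,hsv[q[1],q[0]])
bg=cv2.absdiff(p,np.full_like(p,0)).astype(int)
ed=((p[...,0].astype(int)-p[...,2])<6).astype(np.uint8); 
rep('tray',ed,(415,238,515,312),.006)
cv2.imwrite('pics/z0.png',cv2.resize(p[235:345,200:520,::-1],None,fx=2.5,fy=2.5,interpolation=cv2.INTER_CUBIC))
E
```

```text
bl z.04 [509.9 371.1] [159.7 145.9] long axis rad 0.025
bl z0.02 [511.9 374.9] [161.3 147.4] long axis rad 0.025
pu z.04 [656.6 139.5] [163.4 142.3] long axis rad 0.01
pu z0.02 [660.2 140.9] [165.  143.8] long axis rad 0.01
li z.04 [ 658.2 -148.2] [162.8 140.4] long axis rad 0.003
li z0.02 [ 661.7 -149.8] [164.5 141.9] long axis rad 0.003
carton [462.5  14.6] [ 24.6 158.9] long axis rad 1.722
(168, 208) [  8  22 127]
(172, 260) [ 26 210 165]
(264, 206) [ 26 212 165]
(373, 208) [ 26 213 164]
(465, 277) [ 15   9 117]
(300, 270) [ 53  12 169]
tray [ 485.1 -396.1] [200.3 122.9] long axis rad 1.346
```

View pics/z0.png

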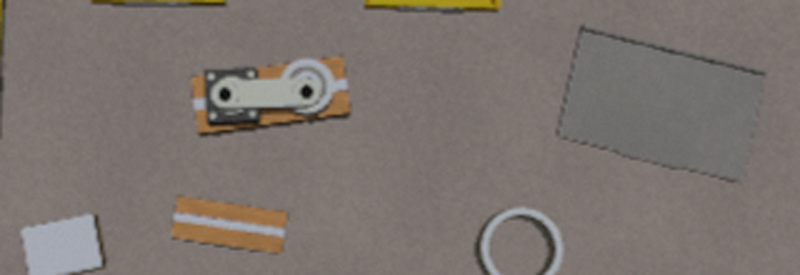

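```bash
python3 - <<'E'
from h import *
o=ctrl.get_obs();print(yawx(o),go(o,[.455,.015,.25],.08))
E
```

```text
-1.294043465047438 (array([-46.47, -44.17,  -0.17]), np.float64(-1.374))
```

>>> servo_tool --increments "-4 -3.8 0 0 1;-4 -3.8 0 0 1;-4 -3.8 0 0 1;-4 -3.8 0 0 1;-4 -3.8 0 0 1;-4 -3.8 0 0 1;-4 -3.8 0 0 1;-4 -3.8 0 0 1;-4 -3.8 0 0 1;-4 -3.8 0 0 1"

```text
time_s: 1.4
eef_pos: [0.4139, -0.0627, 0.2484]
eef_rot: [-0.0, 0.798, -0.603, 0.0]
wrist_force: [0.6, -1.0, 1.1]
opening: 1.005
```

>>> servo_tool --increments "-4 -3.8 0 0 1;-2.5 -2.4 0 0 1;0 0 0 -0.17 1;0 0 0 -0.17 1;0 0 0 -0.17 1;0 0 0 -0.17 1;0 0 0 -0.17 1;0 0 0 -0.17 1;0 0 0 -0.17 1;0 0 0 -0.18 1"

```text
time_s: 2.65
eef_pos: [0.455, 0.015, 0.248]
eef_rot: [-0.0, 0.999, 0.041, -0.0]
wrist_force: [-0.5, -0.6, 0.2]
opening: 0.998
```

```bash
cat >> h.py <<'E'
def snap(name,cams=('wrist',)):
    o=ctrl.get_obs();out={}
    for c in cams:
        p,d=ctrl.camera(c);cv2.imwrite(f'pics/{name}_{c}.png',p[:,:,::-1]);np.save(f'{name}_{c}.npy',p);np.save(f'{name}_{c}_d.npy',d)
    import pickle;pickle.dump(o,open(f'{name}.pkl','wb'));return o
E
python3 - <<'E'
from h import *
o=snap('a1',('wrist','top'))
E
```

```text
(no output)
```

View pics/a1_wrist.png

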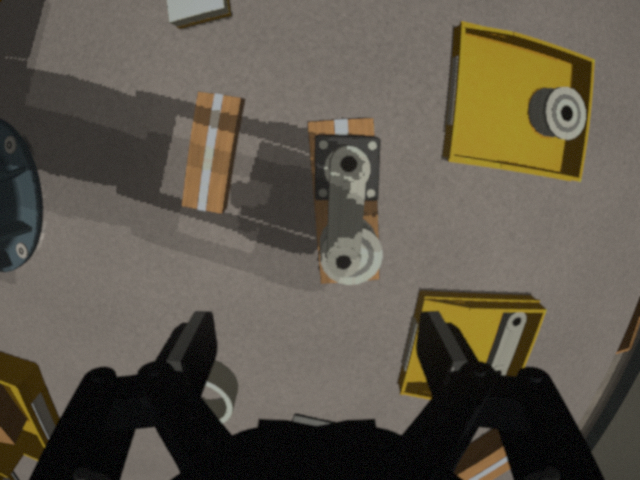

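The wrist view shows the link's holes at (348,163) and (344,262), with the block's screws around the first and the pulley's ring centred near (353,258). I'll work out the link's centre.

```bash
python3 - <<'E'
from h import *
import pickle
o=pickle.load(open('a1.pkl','rb'))
p=np.load('a1_wrist.npy');g=cv2.cvtColor(p,cv2.COLOR_RGB2GRAY)
def blob(u,v,r=14,th=50):
    s=(g[v-r:v+r+1,u-r:u+r+1]<th).astype(np.uint8);n,l,st,c=cv2.connectedComponentsWithStats(s)
    k=l[r,r];return c[k]+[u-r,v-r],st[k,4]
a,_=blob(348,163);b,_=blob(344,262);print(a,b,_)
w=castw([a,b],.086,o);print(w,np.linalg.norm(w[0]-w[1]))
m=w.mean(0);d=w[0]-w[1];th=np.arctan2(d[1],d[0]);print('mid',m,'ang',th)
t=cast('top',[(290,272.6),(322.8,271.4)],.086);print('top',t,t.mean(0))
d=np.load('a1_wrist_d.npy');print('depth at link',d[210,345],d[163,360])
print('carton corners',castw([(308,120),(374,118),(380,279),(322,283)],.034,o))
print('block screws',castw([(322,144),(372,145),(370,195)],.07,o))
print(go(o,[m[0],m[1],.13],th-np.pi/2))
cv2.imwrite('pics/a1z.png',cv2.resize(p[100:300,270:430,::-1],None,fx=3,fy=3,interpolation=cv2.INTER_CUBIC))
E
```

```text
[348.40883978 163.56906077] [342.81818182 261.73553719] 121
[[ 0.47597972  0.06574158  0.086     ]
 [ 0.47998721 -0.01641557  0.086     ]] 0.08225483493243854
mid [0.47798346 0.024663   0.086     ] ang 1.6195360484927097
top [[ 0.47488983  0.06144941  0.086     ]
 [ 0.47992395 -0.0208383   0.086     ]] [0.47740689 0.02030555 0.086     ]
depth at link 0.29637566 0.2834771
carton corners [[ 0.44083915  0.09649377  0.034     ]
 [ 0.50020705  0.10408603  0.034     ]
 [ 0.52576305 -0.0532778   0.034     ]
 [ 0.46716811 -0.06217639  0.034     ]]
block screws [[0.4545166  0.07808057 0.07      ]
 [0.49535864 0.08119323 0.07      ]
 [0.49839585 0.03911552 0.07      ]]
(array([ 2.37, -0.77, 11.8 ]), np.float64(0.033))
```

View pics/a1z.png

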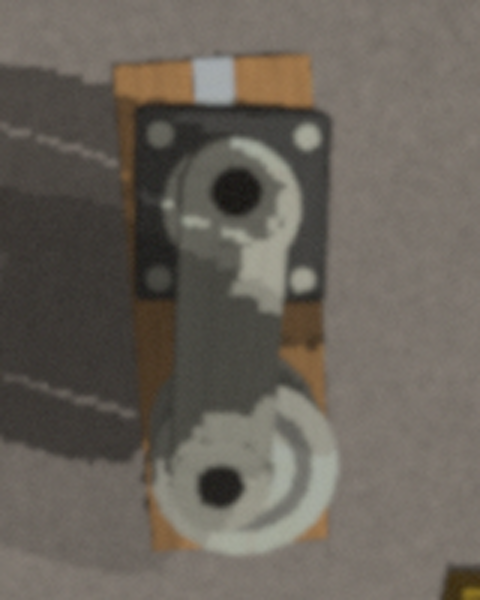

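>>> servo_tool --increments "2.3 -0.65 5 0.02 0.6;0 0 5 0.013 0.6;0 0 2 0 0.6;0 0 0 0 0.6"

```text
time_s: 3.25
eef_pos: [0.4761, 0.0235, 0.1265]
eef_rot: [-0.0, 1.0, 0.02, -0.002]
wrist_force: [-0.2, -0.1, 0.1]
opening: 0.599
```

```bash
python3 - <<'E'
from h import *
o=snap('a2');print(o['opening'],go(o,[.478,.0225,.092],1.622-np.pi/2))
E
```

```text
0.5994773555604842 (array([0.2 , 0.11, 3.45]), np.float64(-0.011))
```

View pics/a2_wrist.png

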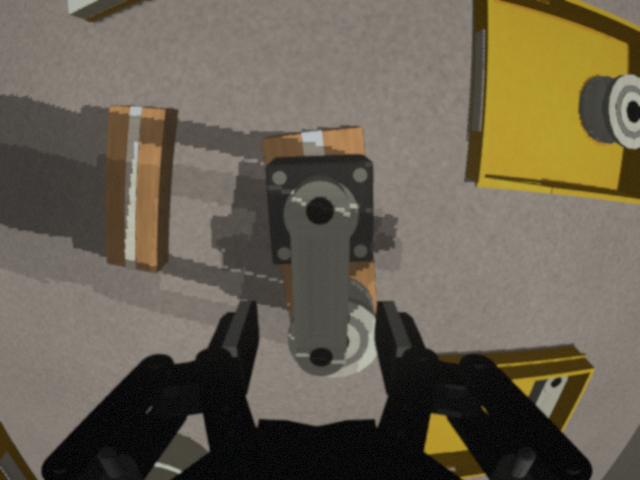

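The link, with holes at (320,210) and (320,357), is centred between the jaws and parallel to them. I'll check the centre again from here.

```bash
python3 - <<'E'
from h import *
import pickle
o=pickle.load(open('a2.pkl','rb'))
w=castw([(320,210),(320.5,357)],.086,o);m=w.mean(0);d=w[0]-w[1];th=np.arctan2(d[1],d[0]);print(w,m,th)
print(go(o,[m[0],m[1],.092],th-np.pi/2))
E
```

```text
[[ 0.47606733  0.06578175  0.086     ]
 [ 0.4799908  -0.0171667   0.086     ]] [0.47802906 0.02430753 0.086     ] 1.6180612198294972
(array([ 0.21, -0.07,  3.45]), np.float64(-0.007))
```

>>> servo_tool --increments "0.2 0 1.5 0 0.6;0 0 1.9 0 0.6;0 0 0 0 0.5;0 0 0 0 0.4;0 0 0 0 0.3;0 0 0 0 0.2;0 0 0 0 0.1;0 0 0 0 0.1"

```text
time_s: 4.3
eef_pos: [0.4803, 0.0232, 0.0955]
eef_rot: [0.0, 1.0, 0.021, 0.001]
wrist_force: [-1.7, 0.4, 6.2]
opening: 0.303
```

```bash
python3 - <<'E'
from h import *
o=snap('a3');print(o['opening'],o['wrist_force'],o['eef_pos'])
E
```

```text
0.3031937873614671 [-1.71847395  0.42803622  6.23793173] [0.48031222 0.02315388 0.09547017]
```

View pics/a3_wrist.png

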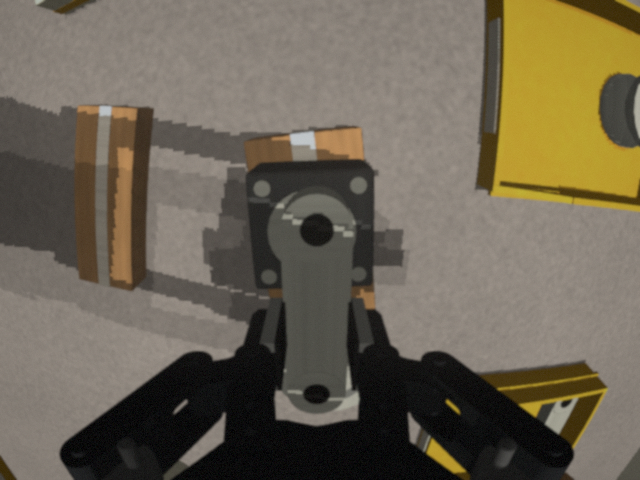

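The opening stopped at 0.30 and the jaws are on the link. I'll lift gently and check.

>>> servo_tool --increments "0 0 0 0 0;0 0 -0.3 0 0;0 0 -0.5 0 0;0 0 -1 0 0;0 0 -1 0 0;0 0 0 0 0"

```text
time_s: 5.1
eef_pos: [0.4806, 0.0231, 0.1236]
eef_rot: [0.0, 1.0, 0.022, 0.001]
wrist_force: [-0.4, -0.9, -3.0]
opening: 0.309
```

```bash
python3 - <<'E'
from h import *
o=snap('a4',('wrist','scene'));print(o['opening'],o['wrist_force'],o['eef_pos'])
E
```

```text
0.30882383962734455 [-0.39616451 -0.89009429 -3.02988601] [0.48062805 0.02311402 0.12357186]
```

View pics/a4_wrist.png

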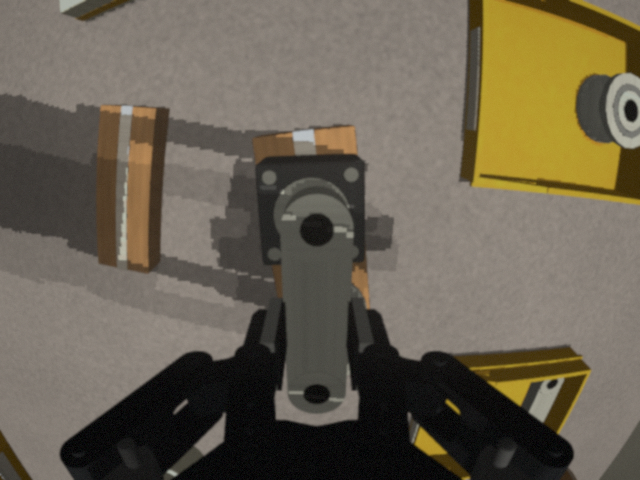

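View pics/a4_scene.png

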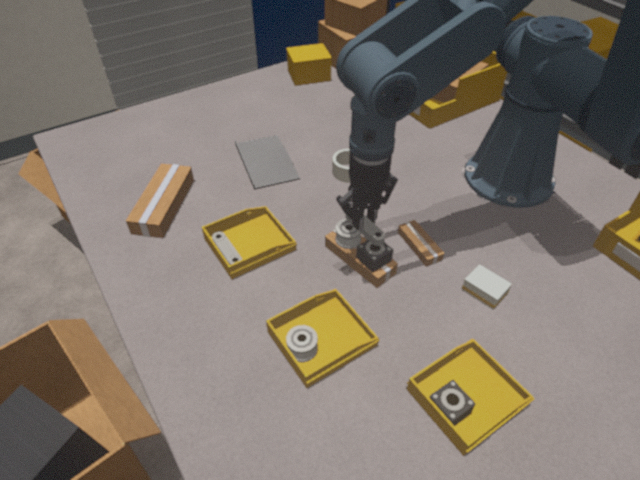

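The link is held level (holes at (317,229) and (316,394)), the force shows its 3 N weight, and the pulley and block still stand. Next it goes to the link bin.

>>> servo_tool --increments "0 0 -3 0 0;0 0 -2 0 0;3 3 0 0.02 0;4 4.2 0 0.02 0;4 4.2 0 0 0;3 3.2 0 0 0;2 2 0 0 0;0 0 0 0 0"

```text
time_s: 6.2
eef_pos: [0.6427, -0.1419, 0.1711]
eef_rot: [-0.0, 1.0, 0.001, -0.0]
wrist_force: [-0.3, 0.5, -3.6]
opening: 0.303
```

```bash
python3 - <<'E'
from h import *
o=snap('b1',('wrist','top'));print(o['opening'],o['wrist_force'],o['eef_pos'])
print(yawx(o),go(o,[.642,-.149,.10],0.0))
E
```

```text
0.3032644452663787 [-0.33841913  0.54387843 -3.60105343] [ 0.64271675 -0.14193005  0.17110311]
0.001039616653155389 (array([-0.07,  0.71,  7.11]), np.float64(0.001))
```

View pics/b1_wrist.png

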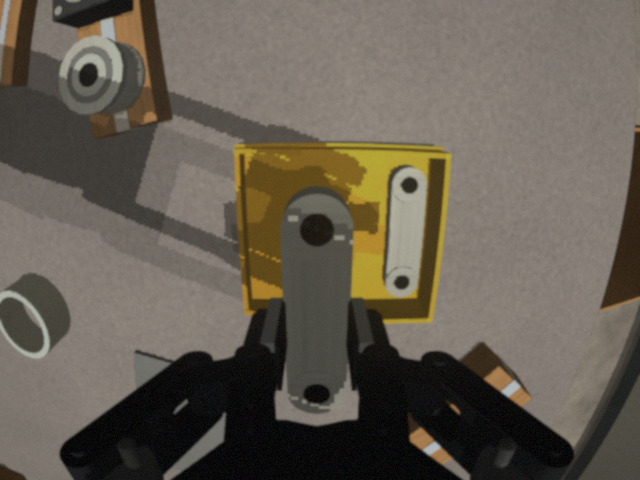

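View pics/b1_top.png

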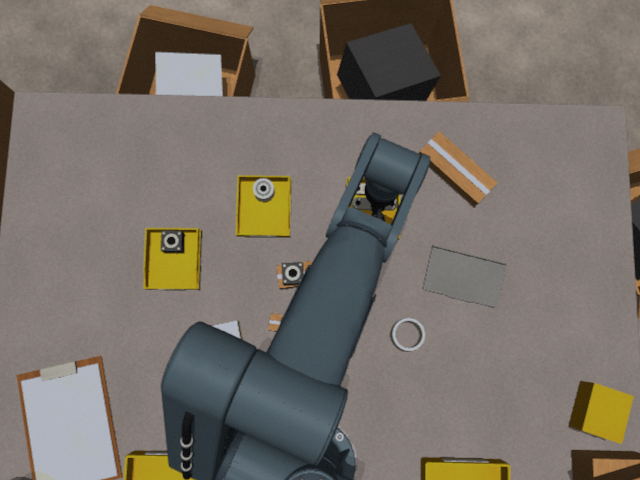

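The link hangs over the bin, whose rim corners are at (234,146), (450,150) and (432,321). The sample's holes are at (410,184) and (401,282). I'll get the bin centre from the sample.

```bash
python3 - <<'E'
from h import *
import pickle
o=pickle.load(open('b1.pkl','rb'))
w=castw([(410,184),(401,282)],.02,o);print(w, w.mean(0)-[.054,0,0])
print(castw([(450,150),(432,321)],.04,o),castw([(235,146),(246,320)],.024,o))
w=castw([(317,229),(316,394)],.1618,o);print('link',w.mean(0),w[0]-w[1])
E
```

```text
[[ 0.71493623 -0.10644192  0.02      ]
 [ 0.71387156 -0.18943153  0.02      ]] [ 0.6604039  -0.14793673  0.02      ]
[[ 0.7386496  -0.07689063  0.04      ]
 [ 0.73942531 -0.21676951  0.04      ]] [[ 0.58226278 -0.07724014  0.024     ]
 [ 0.58186445 -0.22418628  0.024     ]]
link [ 0.64282647 -0.14078076  0.1618    ] [0.00031647 0.08302619 0.        ]
```

>>> servo_tool --increments "-0.2 0.7 4 0 0;0 0 4 0 0;0 0 3 0 0;0 0 1.5 0 0;0 0 0.7 0 0;0 0 0.4 0 0;0 0 0 0 0"

```text
time_s: 7.18
eef_pos: [0.6408, -0.1474, 0.0372]
eef_rot: [0.0, 1.0, 0.002, 0.001]
wrist_force: [-0.4, 1.0, -2.9]
opening: 0.301
```

>>> servo_tool --increments "0 0 0.3 0 0;0 0 0.2 0 0;0 0 0.1 0 0;0 0 0 0 0"

```text
time_s: 7.68
eef_pos: [0.6401, -0.1472, 0.0302]
eef_rot: [-0.0, 1.0, 0.001, -0.0]
wrist_force: [-0.2, -0.9, -1.9]
opening: 0.306
```

>>> servo_tool --increments "0 0 0.1 0 0;0 0 0.1 0 0;0 0 0 0 0"

```text
time_s: 8.05
eef_pos: [0.6404, -0.1473, 0.0295]
eef_rot: [0.0, 1.0, 0.002, 0.0]
wrist_force: [-3.9, 2.4, 6.0]
opening: 0.303
```

Touchdown. I'll release it slowly, then lift.

>>> servo_tool --increments "0 0 0 0 0.35;0 0 0 0 0.45;0 0 0 0 0.6;0 0 -0.5 0 0.6;0 0 -2 0 0.6;0 0 -4 0 0.6;0 0 -5 0 0.6;0 0 -5 0 0.8;0 0 0 0 1"

```text
time_s: 9.18
eef_pos: [0.6435, -0.1485, 0.2013]
eef_rot: [0.002, 1.0, 0.002, 0.006]
wrist_force: [1.0, 0.2, -0.4]
opening: 0.977
```

```bash
python3 - <<'E'
from h import *
o=snap('b2',('wrist',));print(o['opening'],o['wrist_force'],o['eef_pos'],go(o,[.478,-.014,.2],0))
E
```

```text
0.9772664732771374 [ 0.98248731  0.20503181 -0.37418261] [ 0.64354272 -0.14847986  0.20126   ] (array([-16.51, -13.5 ,  -0.13]), np.float64(0.003))
```

View pics/b2_wrist.png

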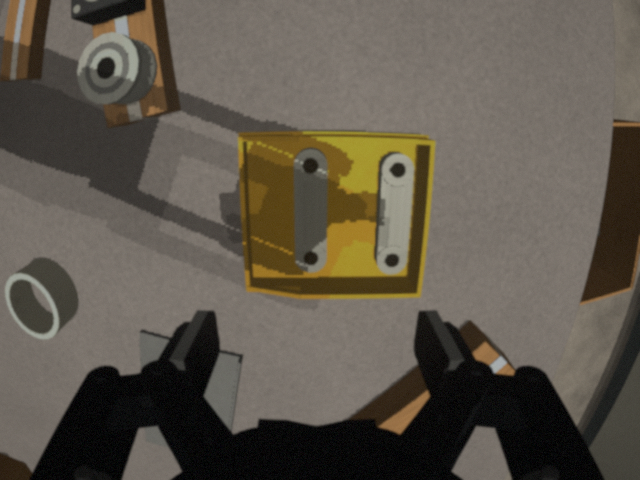

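The link lies flat in its bin (holes at (311,166) and (311,258)), parallel to the sample. Back to the stack to look.

>>> servo_tool --increments "-3 -3 -0.5 0 1;-5 -4.5 -0.5 0 1;-5 -5 -0.5 0 1;-3.5 -3.5 0 0 1;0 0 0 0 1;0 0 0 0 1"

```text
time_s: 9.98
eef_pos: [0.4845, 0.003, 0.2072]
eef_rot: [0.0, 1.0, 0.002, 0.0]
wrist_force: [0.6, -0.1, 0.8]
opening: 1.002
```

```bash
python3 - <<'E'
from h import *
o=snap('c1',('wrist','top'));print(o['opening'],o['wrist_force'],o['eef_pos'])
E
```

```text
1.0020489716920935 [ 0.6251121  -0.06841344  0.77655757] [0.48448038 0.00295088 0.20721709]
```

View pics/c1_wrist.png

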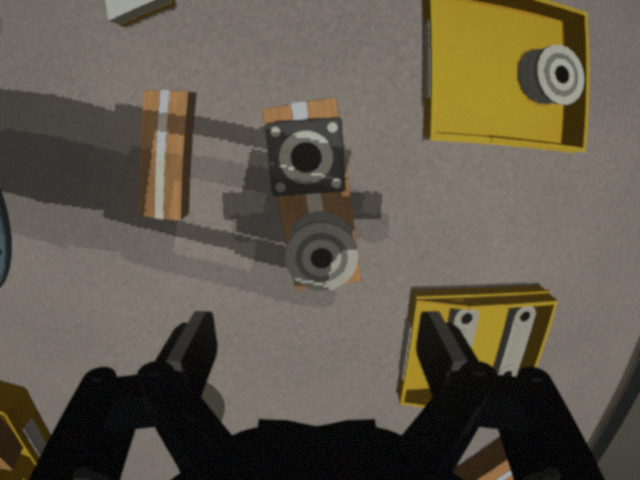

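The pulley (bore at (321,258)) and the block (bore at (305,154), screws at (275,130), (334,128), (281,187) and (335,183)) stand undisturbed. I'll measure both and check the bins.

```bash
python3 - <<'E'
from h import *
import pickle
o=pickle.load(open('c1.pkl','rb'))
print('pulley',castw([(321,258)],.07,o),'top',cast('top',[(0,0)],.07)[0]*0)
print('block bore',castw([(305,154)],.07,o),'screws mean',castw([(275,130),(334,128),(281,187),(335,183)],.07,o).mean(0))
print(castw([(275,130),(334,128),(281,187),(335,183)],.07,o))
print('carton',castw([(262,106),(337,97),(360,281),(297,288)],.034,o))
print('sample pul',castw([(562,74)],.04,o)-[.044,0,0])
print('pbin',castw([(588,14),(585,151)],.04,o),castw([(428,0),(428,139)],.024,o))
p=np.load('c1_top.npy')
cv2.imwrite('pics/c1z.png',cv2.resize(p[215:315,240:400,::-1],None,fx=5,fy=5,interpolation=cv2.INTER_CUBIC))
cv2.imwrite('pics/c1w.png',cv2.resize(np.load('c1_wrist.npy')[90:310,250:370,::-1],None,fx=2.7,fy=2.7,interpolation=cv2.INTER_CUBIC))
E
```

```text
pulley [[ 0.48820741 -0.01718236  0.07      ]] top [0. 0. 0.]
block bore [[0.47635586 0.0615714  0.07      ]] screws mean [0.47718409 0.05937327 0.07      ]
[[0.45527646 0.07891016 0.07      ]
 [0.49666086 0.08021596 0.07      ]
 [0.45894532 0.03768971 0.07      ]
 [0.49785371 0.04067727 0.07      ]]
carton [[ 0.44106936  0.09743226  0.034     ]
 [ 0.50051767  0.10427027  0.034     ]
 [ 0.52382288 -0.05361701  0.034     ]
 [ 0.46743911 -0.06063274  0.034     ]]
sample pul [[0.66040374 0.14531817 0.04      ]]
pbin [[0.73959418 0.21304059 0.04      ]
 [0.73911174 0.0772794  0.04      ]] [[0.57790156 0.19555086 0.024     ]
 [0.57911484 0.07254599 0.024     ]]
```

View pics/c1w.png

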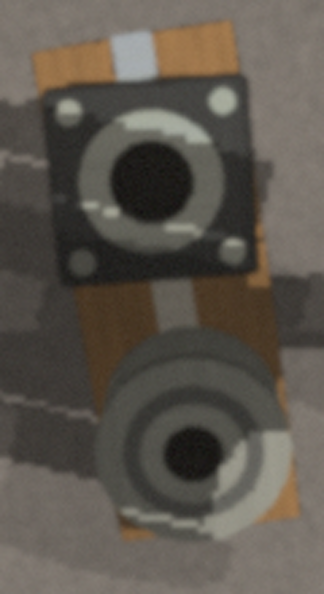

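>>> servo_tool --increments "0.4 2 3 -0.15 1;0 0 3 0 1;0 0 2 0 1;0 0 0 0 1"

```text
time_s: 10.58
eef_pos: [0.4876, -0.0174, 0.1255]
eef_rot: [-0.001, 0.997, 0.076, -0.002]
wrist_force: [0.7, 0.2, -1.0]
opening: 1.0
```

```bash
python3 - <<'E'
from h import *
o=snap('c2',('wrist',));print(o['opening'],o['eef_pos'],go(o,[.488,-.017,.065],.15))
E
```

```text
0.9997134807485119 [ 0.48755787 -0.01744035  0.12548342] (array([ 0.07, -0.03,  6.05]), np.float64(0.002))
```

View pics/c2_wrist.png

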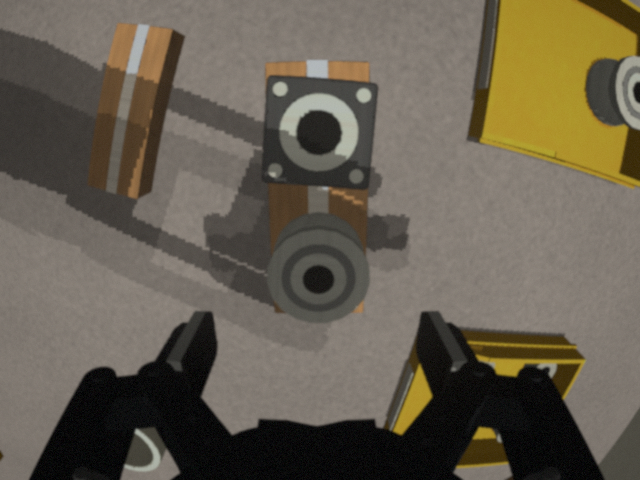

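The pulley's bore (319,279) is centred between the jaws. Descending.

>>> servo_tool --increments "0.05 0 3 0 1;0 0 2 0 1;0 0 1 0 1;0 0 0 0 0.9;0 0 0 0 0.8;0 0 0 0 0.7;0 0 0 0 0.6;0 0 0 0 0.5;0 0 0 0 0.4;0 0 0 0 0.3"

```text
time_s: 11.88
eef_pos: [0.4895, -0.017, 0.0687]
eef_rot: [0.0, 0.997, 0.077, 0.001]
wrist_force: [-2.0, 0.3, 9.2]
opening: 0.625
```

>>> servo_tool --increments "0 0 0 0 0.2;0 0 -0.4 0 0.2;0 0 -0.6 0 0.2;0 0 -2 0 0.2;0 0 -3 0 0.2;0 0 -4 0 0.2;0 0 0 0 0.2"

```text
time_s: 12.75
eef_pos: [0.4912, -0.0174, 0.1708]
eef_rot: [0.001, 0.997, 0.076, 0.003]
wrist_force: [0.4, -0.1, -1.9]
opening: 0.632
```

```bash
python3 - <<'E'
from h import *
o=snap('c3',('wrist',));print(o['opening'],o['wrist_force'],o['eef_pos'],go(o,[.630,.143,.17],0.15))
E
```

```text
0.6322040021566632 [ 0.44438747 -0.10828732 -1.93780247] [ 0.49121411 -0.01740717  0.17078765] (array([ 16.16, -13.74,   0.14]), np.float64(0.003))
```

View pics/c3_wrist.png

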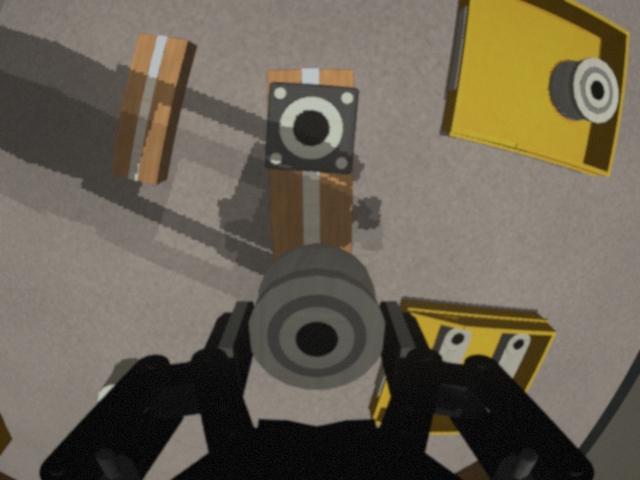

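The pulley is held (bore at (317,339)), and the block and carton are unmoved. Moving to its bin, then turning a quarter so the jaws open along y.

>>> servo_tool --increments "4 -3.4 0 0 0.2;4 -3.5 0 0 0.2;4 -3.5 0 0 0.2;4 -3.4 0 0 0.2;0 0 0 -0.17 0.2;0 0 0 -0.17 0.2;0 0 0 -0.18 0.2;0 0 0 -0.18 0.2;0 0 0 -0.18 0.2;0 0 0 -0.18 0.2"

```text
time_s: 14.05
eef_pos: [0.6246, 0.1439, 0.1648]
eef_rot: [-0.001, 0.82, 0.572, -0.002]
wrist_force: [-0.0, 0.5, -3.1]
opening: 0.632
```

>>> servo_tool --increments "0 0 0 -0.18 0.2;0 0 0 -0.18 0.2;0 0 0 0 0.2"

```text
time_s: 14.42
eef_pos: [0.6248, 0.1439, 0.1652]
eef_rot: [-0.001, 0.707, 0.707, -0.001]
wrist_force: [0.3, -0.3, -1.6]
opening: 0.631
```

```bash
python3 - <<'E'
from h import *
o=snap('d1',('wrist',));print(o['opening'],o['wrist_force'],o['eef_pos'],go(o,[.630,.143,.0387],np.pi/2))
E
```

```text
0.6314597083674509 [ 0.33216857 -0.25794206 -1.60414755] [0.62481696 0.14389111 0.16515033] (array([-0.09,  0.56, 12.64]), np.float64(0.001))
```

View pics/d1_wrist.png

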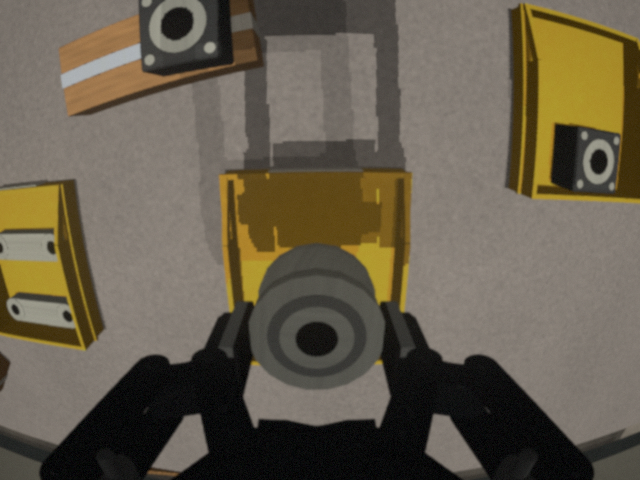

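The bin's rim spans columns 220–411, so it is centred on the pulley. Lowering.

>>> servo_tool --increments "0 0.4 4 0 0.2;0 0 4 0 0.2;0 0 2.5 0 0.2;0 0 1 0 0.2;0 0 0.5 0 0.2;0 0 0 0 0.2"

```text
time_s: 15.22
eef_pos: [0.6305, 0.144, 0.048]
eef_rot: [0.0, 0.707, 0.708, 0.0]
wrist_force: [-0.4, 0.4, -1.9]
opening: 0.629
```

>>> servo_tool --increments "0 0 0.4 0 0.2;0 0 0.3 0 0.2;0 0 0 0 0.2"

```text
time_s: 15.6
eef_pos: [0.6299, 0.144, 0.0402]
eef_rot: [-0.0, 0.706, 0.708, -0.0]
wrist_force: [-0.1, 1.0, -1.4]
opening: 0.626
```

>>> servo_tool --increments "0 0 0.1 0 0.2;0 0 0.1 0 0.2;0 0 0.1 0 0.2;0 0 0 0 0.2"

```text
time_s: 16.1
eef_pos: [0.6302, 0.144, 0.0387]
eef_rot: [0.0, 0.706, 0.708, -0.0]
wrist_force: [-4.5, -1.8, 8.1]
opening: 0.627
```

Touchdown at the predicted height. Releasing.

>>> servo_tool --increments "0 0 0 0 0.7;0 0 0 0 0.78;0 0 0 0 0.85;0 0 -0.5 0 0.85;0 0 -2 0 0.85;0 0 -4 0 0.85;0 0 -5 0 0.85;0 0 -5 0 1;0 0 0 0 1"

```text
time_s: 17.23
eef_pos: [0.6335, 0.1443, 0.2102]
eef_rot: [0.004, 0.706, 0.708, 0.005]
wrist_force: [0.3, 0.1, 0.0]
opening: 0.996
```

```bash
python3 - <<'E'
from h import *
o=snap('d2',('wrist',));print(o['opening'],o['wrist_force'],o['eef_pos'],go(o,[.44,.060,.2],np.pi/2))
E
```

```text
0.9959247356550365 [0.25338533 0.13763557 0.03052261] [0.63347985 0.14426568 0.21019516] (array([ -8.38, -19.38,   0.78]), np.float64(0.002))
```

View pics/d2_wrist.png

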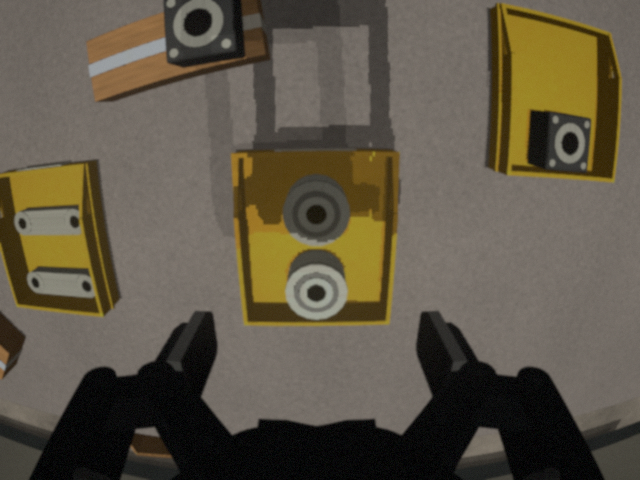

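The pulley stands upright in its bin at (316,214), in front of the sample. Now to the block.

>>> servo_tool --increments "-2 -4 0 0 1;-2 -4 0 0 1;-2 -4 0 0 1;-2.4 -3.7 0 0 1;0 0 0 0 1;0 0 0 0 1"

```text
time_s: 18.02
eef_pos: [0.4735, 0.0597, 0.2023]
eef_rot: [0.0, 0.707, 0.708, 0.0]
wrist_force: [0.5, 0.2, -0.2]
opening: 0.998
```

```bash
python3 - <<'E'
from h import *
o=snap('e1',('wrist',));print(o['eef_pos'],go(o,[.477,.060,.11],np.pi/2))
E
```

```text
[0.47346358 0.05967008 0.20230321] (array([0.03, 0.35, 9.23]), np.float64(0.002))
```

View pics/e1_wrist.png

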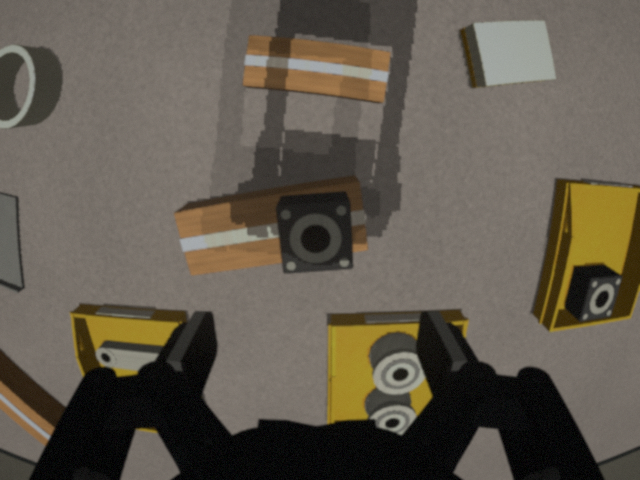

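```bash
python3 - <<'E'
from h import *
import pickle
o=pickle.load(open('e1.pkl','rb'))
s=castw([(286,214),(341,210),(290,267),(344,264)],.07,o);m=s.mean(0);print(s,m,castw([(315,237)],.07,o))
d=(s[1]-s[0]+s[3]-s[2]);a=np.arctan2(d[1],d[0]);d2=(s[0]-s[2]+s[1]-s[3]);a2=np.arctan2(d2[1],d2[0]);print(a,a2)
print(go(o,[m[0],m[1],.066],a))
print('carton',castw([(177,212),(358,178),(366,243),(190,274)],.034,o))
E
```

```text
[[0.45845702 0.03855729 0.07      ]
 [0.45542977 0.07817913 0.07      ]
 [0.49992963 0.0405668  0.07      ]
 [0.49740842 0.08142407 0.07      ]] [0.47780621 0.05968182 0.07      ] [[0.47593834 0.0595009  0.07      ]]
1.639630230692806 -3.0787112198586346
(array([-0.  ,  0.43, 13.63]), np.float64(-0.067))
carton [[ 0.46537107 -0.05911878  0.034     ]
 [ 0.43789779  0.09392411  0.034     ]
 [ 0.49325161  0.10257333  0.034     ]
 [ 0.5233021  -0.0536867   0.034     ]]
```

>>> servo_tool --increments "0 0.4 4 -0.065 1;0 0 4 0 1;0 0 3 0 1;0 0 1.7 0 1;0 0 0.8 0 1;0 0 0 0 1"

```text
time_s: 18.82
eef_pos: [0.4774, 0.0599, 0.0669]
eef_rot: [-0.0, 0.683, 0.731, -0.0]
wrist_force: [0.3, -0.4, -0.3]
opening: 0.995
```

```bash
python3 - <<'E'
from h import *
o=snap('e2',('wrist',));print(o['eef_pos'],o['wrist_force'],go(o,[.4775,.0597,.0655],1.636))
E
```

```text
[0.4773794  0.05992179 0.06694332] [ 0.2596767  -0.36751389 -0.32611131] (array([-0.02,  0.01,  0.14]), np.float64(0.002))
```

View pics/e2_wrist.png

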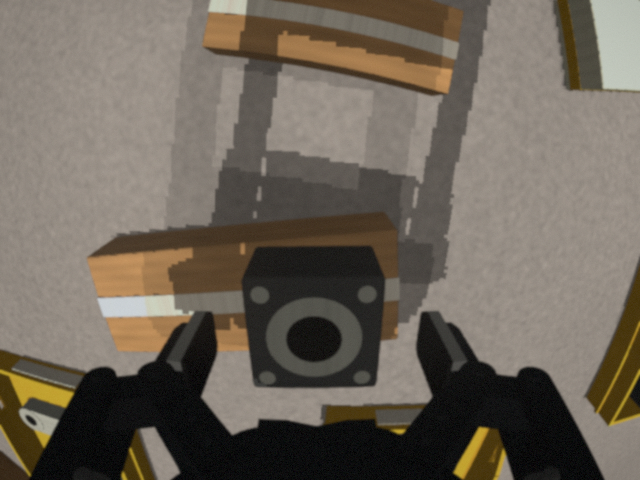

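The block sits centred and square between the jaws. Closing, then lifting.

>>> servo_tool --increments "0 0 0.1 0 0.9;0 0 0 0 0.8;0 0 0 0 0.7;0 0 0 0 0.6;0 0 0 0 0.5;0 0 0 0 0.4;0 0 0 0 0.3;0 0 0 0 0.2;0 0 0 0 0.2"

```text
time_s: 20.0
eef_pos: [0.4776, 0.0595, 0.0671]
eef_rot: [0.0, 0.683, 0.73, 0.0]
wrist_force: [-1.2, -1.0, 5.7]
opening: 0.617
```

>>> servo_tool --increments "0 0 -0.4 0 0.2;0 0 -0.6 0 0.2;0 0 -2 0 0.2;0 0 -3 0 0.2;0 0 -4 0 0.2;0 0 0 0 0.2"

```text
time_s: 20.75
eef_pos: [0.4795, 0.0594, 0.1696]
eef_rot: [0.003, 0.683, 0.73, 0.002]
wrist_force: [-0.1, -0.0, -2.7]
opening: 0.615
```

```bash
python3 - <<'E'
from h import *
o=snap('e3',('wrist',));print(o['eef_pos'],o['wrist_force'],o['opening'],go(o,[.485,.372,.165],np.pi/2))
E
```

```text
[0.47948089 0.05941107 0.16959736] [-0.14634923 -0.02092702 -2.74978783] 0.6149092908517308 (array([31.15,  2.65,  0.44]), np.float64(0.067))
```

View pics/e3_wrist.png

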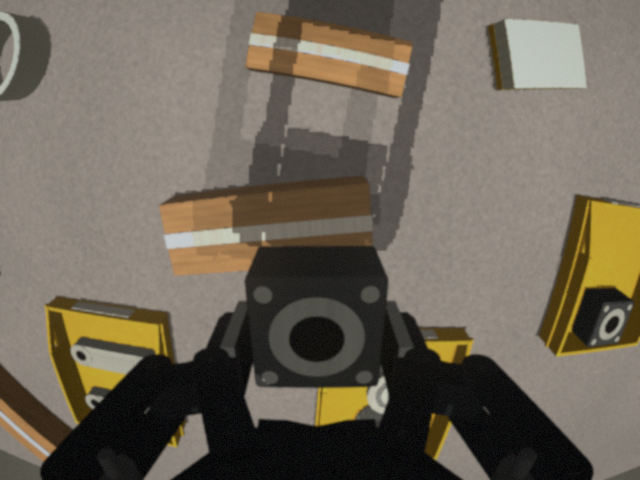

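The block is held and the carton has stayed put. Moving to the block bin.

>>> servo_tool --increments "4.4 0.3 0 0.03 0.2;4.4 0.4 0 0.03 0.2;4.5 0.1 0 0 0.2;4.5 0.1 0 0 0.2;4.5 0.1 0 0 0.2;4.5 0.1 0 0 0.2;4.2 0 0 0 0.2;0 0 0 0 0.2;0 0 0 0 0.2"

```text
time_s: 21.92
eef_pos: [0.4808, 0.3691, 0.1642]
eef_rot: [-0.0, 0.704, 0.71, -0.002]
wrist_force: [-0.3, -0.9, -2.9]
opening: 0.617
```

```bash
python3 - <<'E'
from h import *
o=snap('f1',('wrist',));print(o['eef_pos'],o['wrist_force'],o['opening'],go(o,[.483,.372,.037],np.pi/2))
E
```

```text
[0.48082105 0.36910054 0.16423138] [-0.34159549 -0.90961389 -2.90165097] 0.6166246819396461 (array([ 0.31,  0.26, 12.72]), np.float64(0.008))
```

View pics/f1_wrist.png

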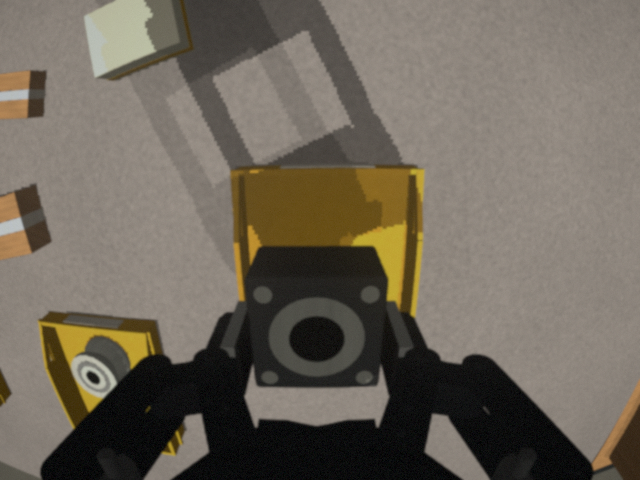

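The bin rim spans columns 232–424, which puts its middle slightly right of the block.

```bash
python3 - <<'E'
from h import *
import pickle
o=pickle.load(open('f1.pkl','rb'))
print(castw([(232,168),(424,168)],.024,o).mean(0),castw([(240,300),(416,300)],.04,o).mean(0),castw([(243,300),(413,300)],.04,o))
E
```

```text
[0.43177201 0.37814773 0.024     ] [0.53160018 0.37944307 0.04      ] [[0.53184948 0.31334796 0.04      ]
 [0.53121678 0.4454633  0.04      ]]
```

>>> servo_tool --increments "0.7 0.2 4 0.01 0.2;0 0 4 0 0.2;0 0 2.5 0 0.2;0 0 1 0 0.2;0 0 0.5 0 0.2;0 0 0 0 0.2"

```text
time_s: 22.72
eef_pos: [0.4846, 0.3768, 0.0471]
eef_rot: [0.0, 0.708, 0.706, 0.001]
wrist_force: [0.1, 0.3, -2.8]
opening: 0.612
```

>>> servo_tool --increments "0 0 0.3 0 0.2;0 0 0.2 0 0.2;0 0 0 0 0.2"

```text
time_s: 23.1
eef_pos: [0.4839, 0.3769, 0.0414]
eef_rot: [0.0, 0.708, 0.706, 0.0]
wrist_force: [0.5, 0.6, -3.2]
opening: 0.613
```

>>> servo_tool --increments "0 0 0.2 0 0.2;0 0 0.1 0 0.2;0 0 0.1 0 0.2;0 0 0 0 0.2"

```text
time_s: 23.6
eef_pos: [0.4839, 0.3769, 0.0373]
eef_rot: [-0.0, 0.708, 0.706, -0.0]
wrist_force: [0.3, 0.8, -2.9]
opening: 0.614
```

>>> servo_tool --increments "0 0 0.1 0 0.2;0 0 0.1 0 0.2;0 0 0 0 0.2"

```text
time_s: 23.98
eef_pos: [0.484, 0.377, 0.0371]
eef_rot: [0.0, 0.708, 0.706, -0.0]
wrist_force: [-6.2, -3.6, 12.1]
opening: 0.616
```

Touchdown at the predicted height. Releasing.

>>> servo_tool --increments "0 0 0 0 0.7;0 0 0 0 0.78;0 0 0 0 0.85;0 0 -0.5 0 0.85;0 0 -2 0 0.85;0 0 -4 0 0.85;0 0 -5 0 0.85;0 0 -5 0 1;0 0 0 0 1"

```text
time_s: 25.1
eef_pos: [0.487, 0.3785, 0.2078]
eef_rot: [0.002, 0.708, 0.706, 0.006]
wrist_force: [0.4, 0.7, -0.3]
opening: 1.004
```

```bash
python3 - <<'E'
from h import *
o=snap('f2',('wrist',));print(o['eef_pos'],go(o,[.4835,.0218,.2],1.725-np.pi/2))
E
```

```text
[0.48697183 0.37853091 0.20775349] (array([-35.68,  -0.26,   0.58]), np.float64(1.414))
```

View pics/f2_wrist.png

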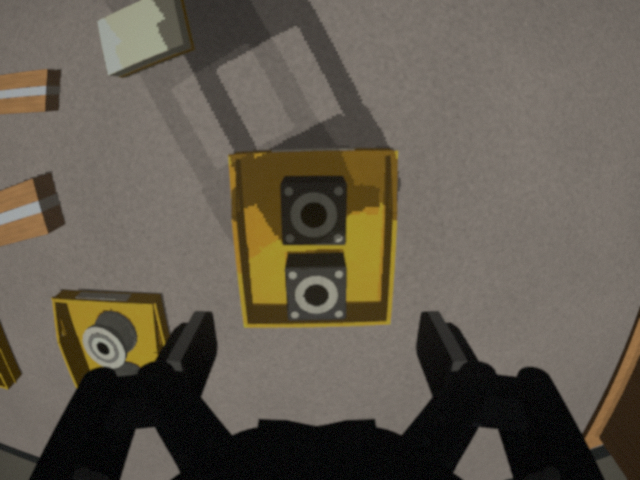

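The block lies flat in its bin at (313,212). Next, the carton.

>>> servo_tool --increments "-5 0 0 0 1;-5 0 0 0 1;-5 0 0 0 1;-5 0 0 0 1;-5 0 0 0 1;-5 0 0 0 1;-5 0 0 0 1;-0.7 -0.2 0 0 1;0 0 0 0.17 1;0 0 0 0.17 1"

```text
time_s: 26.4
eef_pos: [0.4801, 0.0205, 0.1996]
eef_rot: [-0.001, 0.819, 0.574, -0.001]
wrist_force: [0.4, -0.1, -0.1]
opening: 1.0
```

>>> servo_tool --increments "0 0 0 0.18 1;0 0 0 0.18 1;0 0 0 0.18 1;0 0 0 0.18 1;0 0 0 0.18 1;0 0 0 0.174 1;0 0 0 0 1"

```text
time_s: 27.28
eef_pos: [0.4803, 0.0208, 0.1997]
eef_rot: [-0.0, 0.997, 0.078, -0.001]
wrist_force: [0.7, 0.3, -0.8]
opening: 1.0
```

```bash
python3 - <<'E'
from h import *
o=snap('g1',('wrist','top'));print(o['eef_pos'],go(o,[.4835,.0218,.06],1.725-np.pi/2))
E
```

```text
[0.4802984  0.02080441 0.1996792 ] (array([ 0.35, -0.04, 13.97]), np.float64(0.002))
```

View pics/g1_wrist.png

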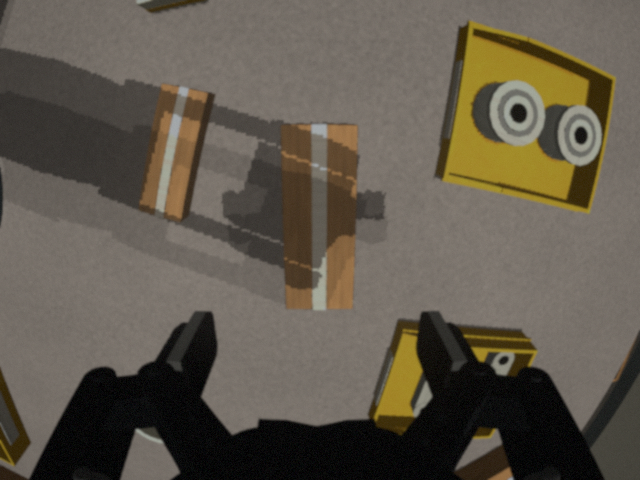

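```bash
python3 - <<'E'
from h import *
import pickle
o=pickle.load(open('g1.pkl','rb'))
w=castw([(281,124),(358,125),(353,309),(287,309)],.034,o);m=w.mean(0);d=w[0]+w[1]-w[2]-w[3];print(w,m,np.arctan2(d[1],d[0]))
print(go(o,[m[0],m[1],.034],np.arctan2(d[1],d[0])-np.pi/2))
p=np.load('g1_top.npy');cv2.imwrite('pics/g1z.png',cv2.resize(p[230:320,230:530,::-1],None,fx=2.6,fy=2.6))
E
```

```text
[[ 0.44072496  0.09547241  0.034     ]
 [ 0.49989249  0.10412027  0.034     ]
 [ 0.52553167 -0.05396638  0.034     ]
 [ 0.46678225 -0.06319675  0.034     ]] [0.48323284 0.02060739 0.034     ] 1.7325760317325543
(array([ 0.31,  0.08, 16.57]), np.float64(-0.005))
```

View pics/g1z.png

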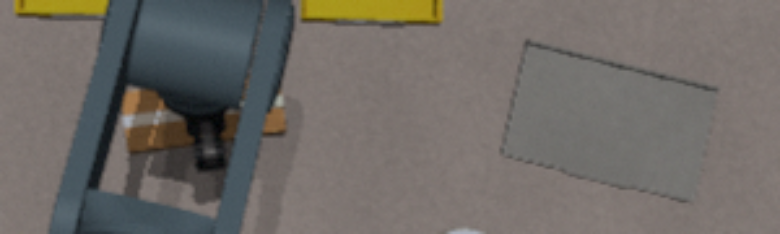

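The carton is undisturbed at (0.483, 0.021) and the tray is clear. Descending.

>>> servo_tool --increments "0.3 0.1 4 -0.005 1;0 0 4 0 1;0 0 4 0 1;0 0 2.5 0 1;0 0 1.5 0 1;0 0 0.4 0 1;0 0 0 0 1"

```text
time_s: 28.25
eef_pos: [0.4846, 0.0193, 0.0369]
eef_rot: [0.0, 0.997, 0.08, 0.0]
wrist_force: [0.5, 1.4, 0.9]
opening: 0.996
```

```bash
python3 - <<'E'
from h import *
o=snap('g2',('wrist',));print(o['eef_pos'],o['wrist_force'])
E
```

```text
[0.48457709 0.01931344 0.03688138] [0.45136413 1.43312745 0.87094665]
```

View pics/g2_wrist.png

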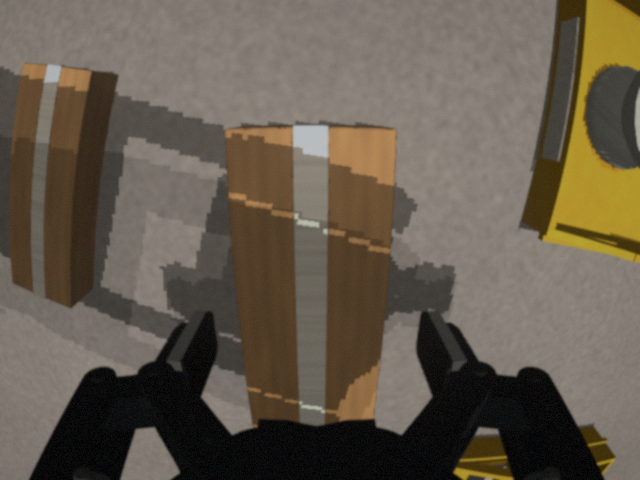

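>>> servo_tool --increments "-0.1 -0.1 0.4 0 1;0 0 0 0 0.9;0 0 0 0 0.8;0 0 0 0 0.7;0 0 0 0 0.6;0 0 0 0 0.5;0 0 0 0 0.4;0 0 0 0 0.3;0 0 0 0 0.3"

```text
time_s: 29.42
eef_pos: [0.4829, 0.0202, 0.033]
eef_rot: [0.0, 0.997, 0.079, -0.0]
wrist_force: [-2.3, 0.5, 8.7]
opening: 0.687
```

>>> servo_tool --increments "0 0 -0.4 0 0.2;0 0 -0.6 0 0.2;0 0 -2 0 0.2;0 0 -3 0 0.2;0 0 -4 0 0.2;0 0 0 0 0.2"

```text
time_s: 30.18
eef_pos: [0.4854, 0.0198, 0.1356]
eef_rot: [0.001, 0.997, 0.079, 0.003]
wrist_force: [0.6, 0.5, -3.2]
opening: 0.682
```

```bash
python3 - <<'E'
from h import *
o=snap('g3',('wrist',));print(o['eef_pos'],o['wrist_force'],o['torque'],go(o,[.485,-.396,.13],1.346-np.pi/2))
E
```

```text
[0.48539831 0.01977827 0.13556272] [ 0.60017337  0.48741761 -3.21386275] [-0.06140287 -0.01615701  0.0215191 ] (array([-6.63, 41.04,  0.61]), np.float64(0.384))
```

View pics/g3_wrist.png

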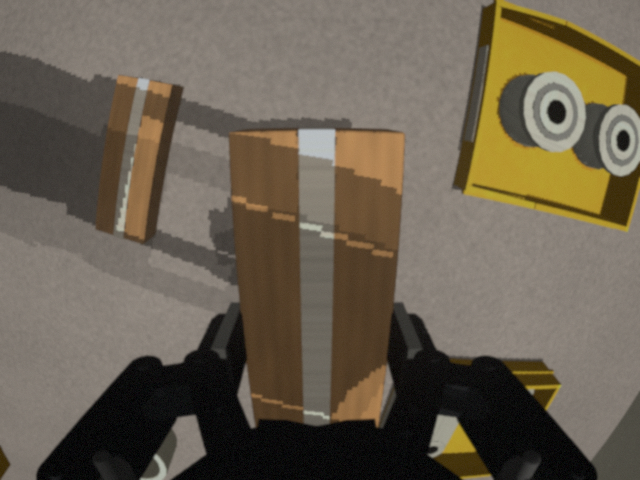

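The carton is held level and square. Moving it to the tray.

>>> servo_tool --increments "-0.7 4.1 0 0 0.2;-0.7 4.1 0 0 0.2;-0.7 4.1 0 0 0.2;-0.7 4.1 0 0 0.2;-0.7 4.1 0 0 0.2;-0.7 4.1 0 0 0.2;-0.7 4.1 0 0 0.2;-0.6 4.1 0 0 0.2;-0.6 4.1 0 0 0.2;-0.5 4.1 0 0 0.2"

```text
time_s: 31.48
eef_pos: [0.4815, -0.3953, 0.1297]
eef_rot: [-0.002, 0.997, 0.079, -0.001]
wrist_force: [0.8, 0.0, -2.7]
opening: 0.685
```

>>> servo_tool --increments "0 0 0 0.13 0.2;0 0 0 0.13 0.2;0 0 0 0.124 0.2;0 0 0 0 0.2;0 0 0 0 0.2"

```text
time_s: 32.1
eef_pos: [0.4822, -0.3945, 0.131]
eef_rot: [-0.001, 0.994, -0.111, -0.001]
wrist_force: [0.0, -0.0, -3.6]
opening: 0.686
```

```bash
python3 - <<'E'
from h import *
o=snap('h1',('wrist','top'));print(o['eef_pos'],o['wrist_force'],go(o,[.485,-.396,.039],1.346-np.pi/2))
E
```

```text
[ 0.4821709  -0.39449555  0.13099236] [ 0.0323512  -0.04876574 -3.61930308] (array([0.32, 0.1 , 9.2 ]), np.float64(0.002))
```

View pics/h1_wrist.png

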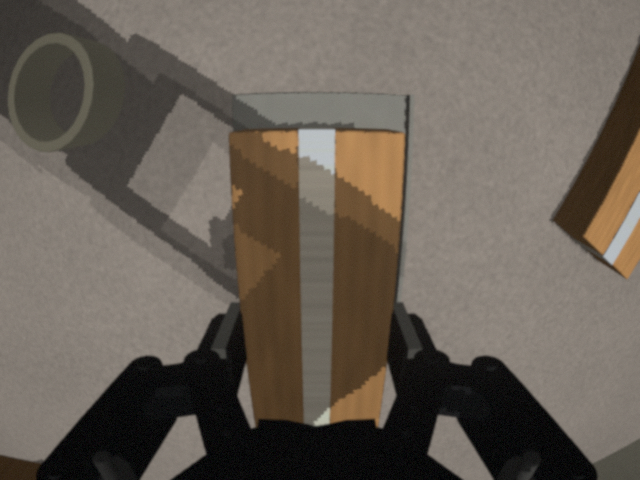

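The tray's near end is at (231,94)–(409,95), parallel to the carton. I'll check the tray centre from it.

```bash
python3 - <<'E'
from h import *
import pickle
o=pickle.load(open('h1.pkl','rb'))
a=castw([(231,94)],.006,o)[0];b=castw([(409,95)],.016,o)[0]
m=(a+b)[:2]/2;d=(b-a)[:2];L=np.linalg.norm(d);u=d/L;print(a,b,L,'angle of x',np.arctan2(u[1],u[0]))
c=m-np.array([-u[1],u[0]])*.1;print('centre',c)
E
```

```text
[ 0.44851251 -0.28180376  0.006     ] [ 0.562766   -0.30876069  0.016     ] 0.11739052269499335 angle of x -0.23170223825135033
centre [ 0.48267579 -0.39260992]
```

>>> servo_tool --increments "0.1 0 3 0 0.2;0 0 3 0 0.2;0 0 1.7 0 0.2;0 0 0.6 0 0.2;0 0 0.3 0 0.2;0 0 0 0 0.2"

```text
time_s: 32.95
eef_pos: [0.4841, -0.3958, 0.0472]
eef_rot: [0.001, 0.994, -0.112, 0.001]
wrist_force: [0.8, -0.4, -1.7]
opening: 0.687
```

>>> servo_tool --increments "0 0 0.2 0 0.2;0 0 0.1 0 0.2;0 0 0.1 0 0.2;0 0 0 0 0.2"

```text
time_s: 33.45
eef_pos: [0.4836, -0.3952, 0.0423]
eef_rot: [-0.0, 0.994, -0.112, -0.0]
wrist_force: [0.3, -0.3, -3.0]
opening: 0.682
```

>>> servo_tool --increments "0 0 0.1 0 0.2;0 0 0.1 0 0.2;0 0 0.1 0 0.2;0 0 0 0 0.2"

```text
time_s: 33.95
eef_pos: [0.4835, -0.3952, 0.0392]
eef_rot: [-0.0, 0.994, -0.112, -0.0]
wrist_force: [-0.4, -0.2, -2.5]
opening: 0.69
```

>>> servo_tool --increments "0 0 0.1 0 0.2;0 0 0.05 0 0.2;0 0 0 0 0.2"

```text
time_s: 34.33
eef_pos: [0.4836, -0.3953, 0.039]
eef_rot: [-0.0, 0.994, -0.112, -0.0]
wrist_force: [-3.1, 3.2, 7.0]
opening: 0.687
```

Touchdown. Releasing.

>>> servo_tool --increments "0 0 0 0 0.74;0 0 0 0 0.8;0 0 0 0 0.85;0 0 0 0 0.85;0 0 -0.5 0 0.85;0 0 -2 0 0.85;0 0 -4 0 0.85;0 0 -5 0 0.85;0 0 -5 0 1;0 0 0 0 1"

```text
time_s: 35.58
eef_pos: [0.4859, -0.3979, 0.2105]
eef_rot: [0.004, 0.994, -0.112, 0.004]
wrist_force: [0.6, -0.7, -0.5]
opening: 1.001
```

```bash
python3 - <<'E'
from h import *
o=snap('i1',('wrist','scene','top'));print(o['eef_pos'],o['wrist_force'])
E
```

```text
[ 0.48592101 -0.39788324  0.2104681 ] [ 0.55866944 -0.68869178 -0.54152447]
```

View pics/i1_wrist.png

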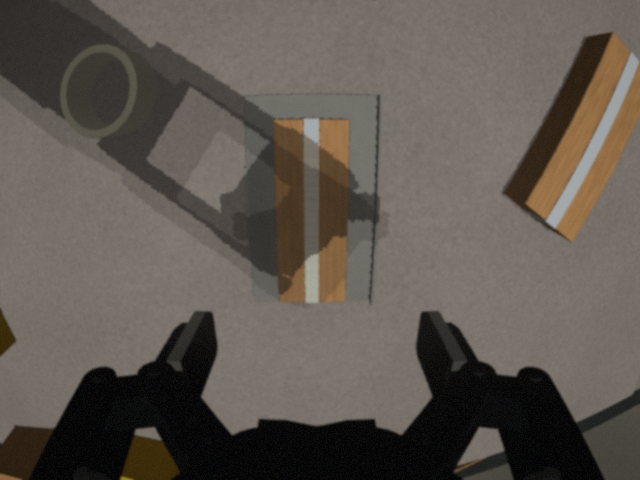

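View pics/i1_scene.png

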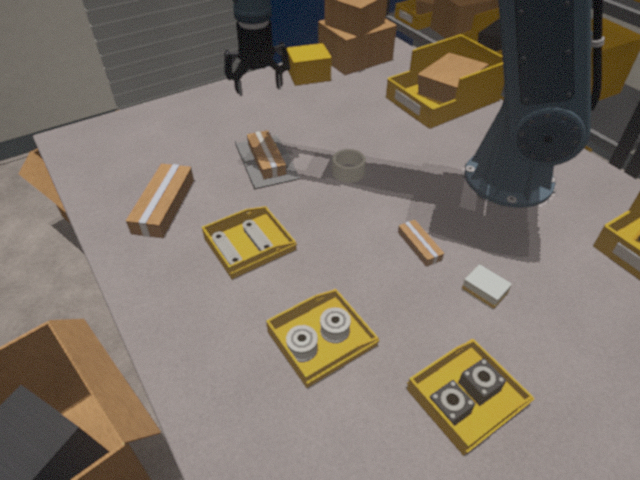

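All parts are in place in the scene view. I'll check the carton against the tray numerically: carton corners (274,119), (350,119), (347,302), (278,302), and tray corners (245,96), (379,96), (371,303), (252,301).

```bash
python3 - <<'E'
from h import *
import pickle
o=pickle.load(open('i1.pkl','rb'))
c=castw([(274,119),(350,119),(347,302),(278,302)],.04,o)
t=np.r_[castw([(245,96)],.006,o),castw([(379,96),(371,303)],.016,o),castw([(252,301)],.006,o)]
for w in(c,t):
    d=w[0]+w[1]-w[2]-w[3];print(w.mean(0),np.arctan2(d[1],d[0]),np.linalg.norm(w[0]-w[1]),np.linalg.norm(w[1]-w[2]))
d=np.load('i1_top_d.npy');print([round(1.6006-float(d[v,u]),3) for u,v in((448,275),(465,279),(485,284))])
E
```

```text
[ 0.48458178 -0.39523394  0.04      ] 1.3456563704937579 0.059731617497748545 0.1605746717264773
[ 0.48368296 -0.39274703  0.011     ] 1.3407288564287247 0.1161577547602786 0.19593249259221968
[0.034, 0.571, 0.589]
```

View pics/i1_top.png

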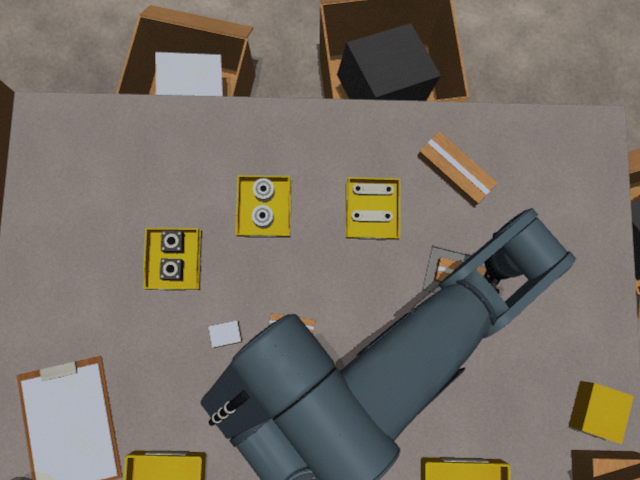

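Carton and tray centres agree within about 3 mm and their angles within 0.005 rad. Handing in.

```bash
python3 - <<'E'
from bench import ctrl
print(ctrl.hand_in())
E
```

```text
the job is handed in; nothing more can be done
None
```

The stack is taken apart and the job was handed in at about 36 s of the 102 s allowed; the hand-in itself gives no verdict.

- **Order and placing:** I took the link plate, then the pulley, then the bearing block, and set each in the bin with its like sample. Last, I laid the middle-sized carton on the tray.
- **Parts in the bins:** The last pictures show link, pulley and block each lying flat in front of the sample, same side up. Each touched down at the height expected for the bin floor.
- **Carton on the tray:** The wrist camera puts its middle about 3 mm from the tray's middle and its length within 0.005 rad of the tray's.
- **Stack during the work:** The remaining pieces showed no shift beyond the few millimetres of measuring error.
- **Bystanders:** The small box looks unmoved in the top view and the roll unmoved in the scene view. I checked neither by measurement.
- **Robot:** It ended clear of everything, about 0.2 m above the tray.

**Checks that disagreed or failed:**
- The first link measurements from the wrist and top cameras differed by about 4 mm in y. The depth readings I tried over the carton from the top camera were mostly of the arm, so they were no use.
- The tool was pushed up a few millimetres when the jaws closed on the link and the pulley, with 6–9 N at the wrist. The link and pulley still lifted cleanly.

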